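# Load a sample bottle into a shaker clamp and prove by a measured tug that it is held

## Task

Put the sample bottle that stands loose on the bench into the empty large clamp of the orbital shaker, pressing it straight down through the spring fingers until it stands fully home on the clamp's rubber pad. Then prove that the clamp holds it: keep hold of the cap and pull straight up with slowly rising force to about 15 N over and above the bottle's own weight, stay at that pull for a second, ease off and let go, leaving the bottle fully home. Never push or pull with more than 20 N, and leave the other bottle, the jar and the beaker where they are.

Things in the scene. Friction and masses are not known exactly. Their poses are not given: they have to be found in the camera images.
- bottle: The sample bottle to load: round, white plastic, 106 mm tall, 0.21 to 0.37 kg, loose and upright on the bench. Origin: centre of its underside, z up. From below: a taper from 50 to 60 mm diameter over 11 mm, a 60 mm body up to 62 mm, a shoulder sloping (35 degrees from level) up to 68 mm, a 36 mm neck, a ribbed cap of 40 mm diameter from 80 to 106 mm. Any yaw will do.
- bottle_cap (a point): A point on that bottle's axis inside the cap, 97 mm above the underside: grip the cap here. Fingertips lower than 76 mm above the underside could meet the clamp's fingers.
- clamp: The empty large spring clamp for 60 mm bottles, fixed on the shaker's platform. Origin: centre of its underside, 105 mm above the bench, z up. Steel base, rubber pad, four upright spring fingers (14 mm wide, 36 mm from the axis). Once the beads have snapped over the shoulder the bottle stands on the pad with about 0.4 mm of free lift before the beads hold it.
- clamp_mouth (a point): On that clamp's axis, level with the finger tips, 80 mm above its origin. The flared tips lead in a bottle up to 6 mm off the axis. 8 mm below the tips inward beads leave 51 mm between them. Pushing the bottle's taper through them takes 4 to 11 N, with its underside 9 to 18 mm below this point; then the body slides down easily, with under 5 N.
- clamp_seat (a point): On that clamp's axis, on top of the pad, 5 mm above the clamp's origin: here the bottle's underside stands when home. From 4 mm above it the beads snap in and draw the bottle down with up to 18 N. Pulled up from home it is stiff: 15 N within about 0.3 mm once the free lift is taken up; at 24 to 33 N the bottle is drawn out.
- clamp_pad: The black rubber pad in the bottom of that clamp: a fixed disc, 58 mm diameter, 2 mm thick. Origin: centre of its underside, 3 mm above the clamp's origin.
- shaker: The orbital shaker, off and fixed: white housing 270 by 260 by 82 mm, control panel on its front, a 254 mm square aluminium platform on top, at 105 mm. Origin on the bench under its centre, x to the back, z up. Clamps stand on three of the four places of the platform (58 mm in x and in y from its middle), which one where changes.
- clamp_full: A large clamp of the same kind, already taken by the other bottle. Origin: centre of its underside. Leave alone.
- clamp_small: A smaller empty clamp, for 37 mm bottles, 52 mm tall: too small for this bottle. Origin: centre of its underside.
- bottle_full: The other bottle, of the same kind, already seated in its clamp on the shaker (top of its cap 216 mm above the bench). Origin: centre of its underside. Leave alone.
- jar: A squat white jar, 68 mm diameter, 55 mm tall, loose on the bench. Origin: centre of its underside. Leave alone.
- beaker: An open steel beaker, 72 mm diameter, 85 mm tall, loose on the bench. Origin: centre of its underside. Leave alone.

How it is judged:
By the outcome, as a careful person would: the job done as asked, in the order asked, and still so for the second after the job is handed in, with the robot touching nothing.
It also fails if it takes over 70 s, if anything falls off the work surface, if the arm or the gripper's body presses on something with over 40 N, if the wrist force passes 120 N, or if a joint passes its speed limit or range.

## Robot

A 6-joint arm with a two-finger parallel gripper is mounted at the origin on the work surface. World frame = base frame: x ahead of the robot, y to its left, z up, the work surface at z = 0. Lengths are in m, angles in rad, forces in N, time in s.
With the tool pointing down it reaches from about 0.3 to 0.85 m from the base axis. Payload 5.4 kg.
Tool frame: the origin (TCP) lies midway between the tips of the shut fingers; the grasp point (between the pads) lies 19 mm behind it; z points along the fingers, y is the line along which they close (so a half turn about z gives the same grasp; the last joint's range is limited). The gripper opens to 85 mm and grips with 20 to 120 N. Pads are 22 mm wide; open, the fingers measure 114 mm over their backs; the gripper's body (76 mm by 85 mm) begins 54 mm behind the grasp point. The pads swing forward as they close: fully open they stand 13 mm farther back than shut.
Start: joints at [1.078, 0.158, 1.597, -0, 1.386, -0.21], TCP at [0.16, 0.552, 0.231] pointing down, gripper open.
Joint ranges: [-2.91, 2.91], [-0.94, 2.29], [0.18, 2.7], [-1.29, 4.43], [0.17, 2.64], [-3, 3]. Speed limits (rad/s): [2.57, 2.57, 3.14, 3.14, 3.14, 3.14].

## Interface

Orientations are given as a unit quaternion [x, y, z, w].
In Python, from bench import telemetry, grab_frame, camera_info, r, regions_of, pinpoint gives the robot as it stands.
- The arm moves only by the tool drive_tool, never from a script. Its argument "targets" is a list of rows, each a list of 7 numbers: the shift along the world's x, y, z in m, then the turn, a rotation vector about the world's x, y, z in rad, then the opening, from 0 (shut) to 1 (fully open). A call has 1 to 12 rows; each row is the pose to reach, as a shift and turn from the pose commanded when the call began; what a row does not reach only later rows make up. A row lasts 1/8 s, in which the tool goes at most 62.5 mm and 10.7 degrees, less where a joint would pass 70% of its speed; a pose out of reach is approached as far as the arm can. A call with a gripper value outside its range is refused whole. The fingers move at their own pace and stop on an object; "force" is the grip in N (left out, the last holds). Time passes only in rows, so rows that repeat a pose let the fingers close. It gives the time, the measured TCP pose, the force, the opening and the grip force at its end, in the units of the state.
- telemetry.get_obs(): the state, without advancing time (a new reading comes with each control period).
- grab_frame(name): name is "scene" or "side" or "wrist"; returns (picture, depth): 480x640x3 uint8, red, green, blue; 480x640 float32, m along the optical axis (not along the pixel's ray), 0 where there is no reading.
- camera_info(name): a dict with "fx", "fy", "cx", "cy" (pixels), "xyz" and "attitude" of the camera in the world. Camera axes: x right, y down, z forward; pixel columns grow to the right and rows downward; lengths in m; the calibration is good to about 2 mm. A picture is of the moment at which its call begins: read the wrist's pose just before it. camera_info takes no time and is no camera call; for the wrist camera it gives the pose at the moment of the call.
- r.close_job(): hands the job in; it is judged then, once.
Trained networks look in the newest picture that a camera, given by its name, has taken for a name from the list of things; names that differ only in an ending like _2 or _b are one class to them, and where a whole thing is asked for, a point or a joint stands for the part that bears it (a point fixed in the world has none). Each returns a list of dicts, best first, with "p" (0 to 1); they miss things now and then, are a little off and sometimes report something else, mostly with a low value. They report only what shows in the picture. A call takes as long as a camera call.
- regions_of(name, camera): "region" (480x640 bool, what is visible of it) and "rect" ([left, top, right, bottom] as shares, 0 to 1, of the picture: columns of its width, rows of its height, round what is visible of it).
- pinpoint(name, camera): "location" ([column, row] as shares, 0 to 1, of the picture: columns of its width, rows of its height: a listed point, or the origin of a listed thing).
The state is a dict: "clock": time; "qpos": joint angles; "joint_vel": joint speeds; "effort": joint torques, N m; "ee_pos": TCP position; "tool_rot": TCP orientation; "force": force on the tool from outside, world axes, zero at the start; "moment": the same for the moment, N m; "gripper_width": finger opening in m; "gripper_force": force on a finger pad.
Only numpy, scipy, OpenCV 4.12 (cv2) and the standard library are available. Lean on these libraries where they do the work, as an engineer would, in place of code of your own. Each camera call takes 0.05 s, during which the arm holds its last target. There are 200 camera calls.

## Working session

There is one attempt and no reset: what is moved stays moved. The work goes in short steps, Python scripts to look and compute and a tool call to move; the robot and the scene stay as the last step left them, time stands still between calls to the robot, and variables do not carry over. Pictures are saved under pics/ and viewed, at most 10 in all, crops included, and the job is handed in when it is done.

Besides the shell and the picture viewer there is one more tool, called after ">>>" as name(argument=value, ...), one argument or row to a line, values as JSON. drive_tool: Moves the arm, as the interface text tells. Its arguments: {"type":"object","properties":{"targets":{"type":"array"},"force":{"type":"number"}},"required":["targets"]}

```bash
mkdir -p pics; ls
cat > h.py <<'E'
import numpy as np, cv2
from scipy.spatial.transform import Rotation as R
from bench import telemetry, grab_frame, camera_info, r, regions_of, pinpoint
def world(ci,u,v,d):
    p=np.stack([(u-ci['cx'])/ci['fx']*d,(v-ci['cy'])/ci['fy']*d,d],-1)
    return p@rot(ci).T+np.array(ci['xyz'])
def rot(ci):
    a=np.array(ci['attitude'],float)
    return a if a.shape==(3,3) else R.from_quat(a).as_matrix()
def proj(ci,P):
    c=(np.atleast_2d(P)-np.array(ci['xyz']))@rot(ci)
    return np.stack([c[:,0]/c[:,2]*ci['fx']+ci['cx'],c[:,1]/c[:,2]*ci['fy']+ci['cy']],-1)
E
python3 - <<'E'
from h import *
print(telemetry.get_obs())
ims=[]
for c in ['scene','side']:
    ci=camera_info(c); print(c,ci)
    im,d=grab_frame(c); ims.append(im)
    cv2.imwrite(f'pics/{c}0.png',im[:,:,::-1]); np.save(f'pics/{c}0.npy',d)
    for n in ['bottle','bottle_cap','clamp','clamp_mouth','clamp_seat','shaker','jar','beaker','bottle_full','clamp_full','clamp_small']:
        print(n,[(round(float(q['p']),2),np.round(np.array(q['location'])*[640,480],1).tolist()) for q in pinpoint(n,c)[:3]])
cv2.imwrite('pics/both.png',cv2.resize(np.vstack(ims),(450,600*675//675))[:,:,::-1])
E
```

```text
pics
{'clock': 0.0, 'qpos': array([ 1.07786691e+00,  1.59031426e-01,  1.59823345e+00,  2.88917718e-05,
        1.38616497e+00, -2.10100583e-01]), 'joint_vel': array([-1.29307933e-03,  3.95845671e-04, -1.50540350e-03,  8.99162488e-04,
        2.71996000e-05, -3.89045696e-04]), 'effort': array([-1.63212694e-04, -3.95996046e+01, -3.31431592e+01, -2.28704471e-04,
        8.38466833e-03, -4.96020249e-06]), 'ee_pos': array([0.16019555, 0.55162357, 0.23032617]), 'tool_rot': array([ 1.40946130e-01,  9.90016840e-01, -8.57534858e-04, -3.29620385e-04]), 'force': array([-0.73781382, -0.76436712, -0.17310672]), 'moment': array([ 0.07537452, -0.0390735 , -0.05782628]), 'gripper_force': 0.0, 'gripper_width': 0.08530305736226568}
scene {'fx': 533.6730758980879, 'fy': 533.6730758980879, 'cx': 322.0106599098307, 'cy': 232.14802216426742, 'xyz': array([ 1.21994837, -0.34734655,  0.83567039]), 'attitude': array([ 0.7520377 ,  0.54901687, -0.21819131, -0.29225386])}
bottle [(0.81, [268.7, 267.2]), (0.17, [428.6, 188.2])]
bottle_cap [(0.57, [263.4, 232.2])]
clamp [(0.69, [424.1, 184.4])]
clamp_mouth [(0.9
[... 240 characters left out ...]
171.8])]
clamp_small [(0.84, [452.5, 225.6]), (0.3, [278.0, 339.9])]
side {'fx': 465.0526863418964, 'fy': 465.0526863418964, 'cx': 321.28208531475775, 'cy': 232.02623234547602, 'xyz': array([0.32536461, 0.45870939, 0.87100653]), 'attitude': array([-0.20416633,  0.90917674, -0.35469465,  0.07684703])}
bottle [(0.7, [368.1, 253.8])]
bottle_cap [(0.93, [370.2, 223.4])]
clamp []
clamp_mouth [(0.69, [312.0, 329.6])]
clamp_seat [(0.73, [312.5, 353.9])]
shaker [(0.96, [273.1, 388.3])]
jar [(0.95, [307.9, 227.3])]
beaker [(0.7, [396.9, 190.3])]
bottle_full [(0.65, [282.7, 410.0]), (0.31, [312.0, 353.8])]
clamp_full [(0.57, [283.3, 409.9])]
clamp_small [(0.75, [252.9, 327.8]), (0.63, [306.3, 226.1])]
```

View pics/scene0.png

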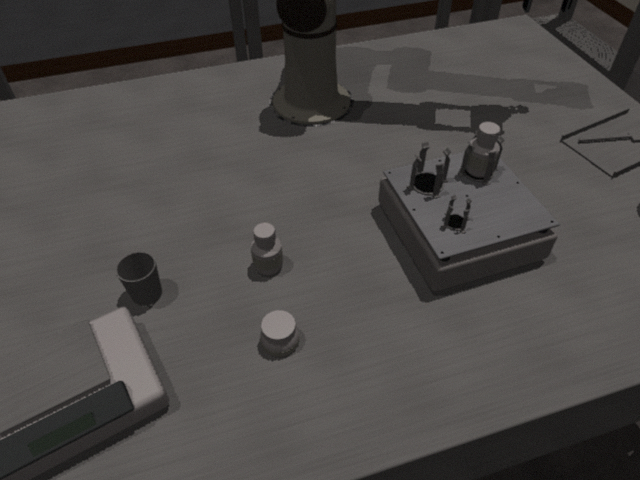

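View pics/side0.png

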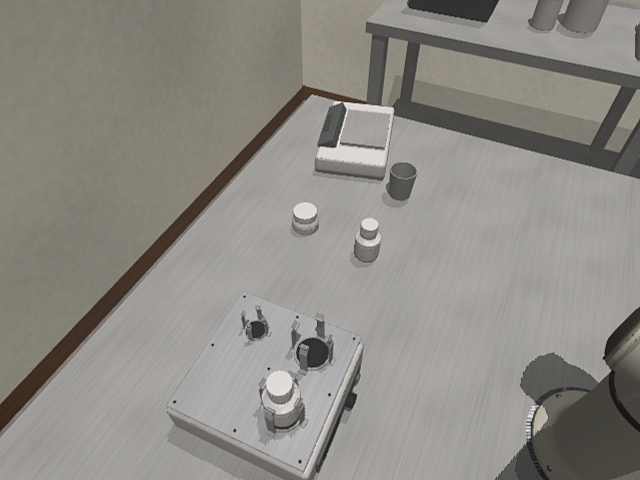

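The scene view shows the loose bottle at about (265,250), the empty large clamp at (428,180), the full one at (482,155), the small clamp at (457,217), the jar at (278,332) and the beaker at (140,278). In the side view the bottle is at (368,240) and the large empty clamp at (313,350).

```bash
cat >> h.py <<'E'
def tri(a):
    A=np.zeros((3,3));b=np.zeros(3)
    for ci,uv in a:
        d=world(ci,*map(np.float64,uv),np.float64(1))-np.array(ci['xyz']);d/=np.linalg.norm(d);M=np.eye(3)-np.outer(d,d);A+=M;b+=M@np.array(ci['xyz'])
    return np.linalg.solve(A,b)
def planez(ci,u,v,z):
    o=np.array(ci['xyz']);d=world(ci,np.float64(u),np.float64(v),np.float64(1))-o;return o+d*(z-o[2])/d[2]
E
python3 - <<'E'
from h import *
V,U=np.mgrid[:480,:640]
S=camera_info('scene');D=camera_info('side')
print('tri cap',tri([(S,(263.4,232.2)),(D,(370.2,223.4))]),'mouth',tri([(S,(432.3,150.1)),(D,(312,329.6))]))
print('planes cap',planez(S,263.4,232.2,.097),planez(D,370.2,223.4,.097),'mouth',planez(S,432.3,150.1,.185),planez(D,312,329.6,.185),'seat',planez(D,312.5,353.9,.11))
for c,ci in (('scene',S),('side',D)):
    im=cv2.imread(f'pics/{c}0.png');d=np.load(f'pics/{c}0.npy');W=world(ci,U,V,d)
    def fit(x,y,rad,z0,z1,cond=True,n=''):
        m=(d>0)&(np.hypot(W[...,0]-x,W[...,1]-y)<rad)&(W[...,2]>z0)&(W[...,2]<z1)&cond
        if m.sum()<4: print(c,n,'none');return
        u,v=U[m].mean(),V[m].mean(); P=W[m]
        ce,rr=cv2.minEnclosingCircle(P[:,:2].astype(np.float32))
        print(c,n,m.sum(),'mean',P.mean(0).round(4),'circ',np.round(ce,4),round(rr,4))
    b=planez(*((S,263.4,232.2) if c=='scene' else (D,370.2,223.4)),.097)
    fit(b[0],b[1],.045,.102,.112,n='captop')
    q=planez(*((S,432.3,150.1) if c=='scene' else (D,312,329.6)),.185)
    fit(q[0],q[1],.034,.1,.118,im.max(2)<60,'pad')
    fit(q[0],q[1],.06,.165,.19,n='tips')
    m=(np.abs(W[...,2]-.105)<.004)&(np.hypot(W[...,0]-q[0],W[...,1]-q[1])<.3)
    m=cv2.morphologyEx(m.astype(np.uint8),cv2.MORPH_OPEN,np.ones((3,3)))>0
    print(c,'platform',m.sum(),cv2.minAreaRect(W[m][:,:2].astype(np.float32)))
E
```

```text
tri cap [ 0.53418139 -0.25309048  0.10079211] mouth [0.50846975 0.09619476 0.18812661]
planes cap [ 0.53271091 -0.25136692  0.097     ] [ 0.53426587 -0.2588218   0.097     ] mouth [0.50434106 0.09787669 0.185     ] [0.50977238 0.09519763 0.185     ] seat [0.50743311 0.09960007 0.11      ]
scene captop 283 mean [ 0.5373 -0.2502  0.1053] circ [ 0.5367 -0.2492] 0.0214
scene pad 368 mean [0.5063 0.0933 0.1097] circ [0.5069 0.0981] 0.0333
scene tips 227 mean [0.515  0.0938 0.1762] circ [0.5133 0.0953] 0.0375
scene platform 9044 ((0.5691200494766235, 0.15528829395771027), (0.25656166672706604, 0.2566516101360321), 1.5125209093093872)
side captop 171 mean [ 0.5324 -0.2477  0.1048] circ [ 0.5328 -0.2473] 0.0205
side pad 533 mean [0.5057 0.0935 0.109 ] circ [0.5119 0.0957] 0.0302
side tips 266 mean [0.5082 0.099  0.1775] circ [0.5096 0.0961] 0.0364
side platform 15732 ((0.5661385655403137, 0.15605443716049194), (0.25475454330444336, 0.25489431619644165), 1.4913580417633057)
```

>>> drive_tool(
  targets=[
    [0.02, -0.03, 0.05, 0, 0, 0, 1],
    [0.04, -0.08, 0.08, 0, 0, 0, 1],
    [0.07, -0.135, 0.1, 0, 0, 0, 1],
    [0.1, -0.19, 0.1, 0, 0, 0, 1],
    [0.13, -0.245, 0.1, 0, 0, 0, 1],
    [0.16, -0.3, 0.1, 0, 0, 0, 1],
    [0.19, -0.355, 0.1, 0, 0, 0, 1],
    [0.215, -0.41, 0.1, 0, 0, 0, 1],
    [0.24, -0.465, 0.1, 0, 0, 0, 1],
    [0.265, -0.52, 0.1, 0, 0, 0, 1],
    [0.29, -0.575, 0.1, 0, 0, 0, 1],
    [0.31, -0.63, 0.1, 0, 0, 0, 1],
  ],
  force=40,
)

```text
clock: 2.7
ee_pos: [0.471, -0.0799, 0.3314]
tool_rot: [0.141, 0.99, 0.0, 0.0]
force: [0.5, 0.6, 0.2]
gripper_width: 0.0854
gripper_force: 0.0
```

>>> drive_tool(
  targets=[
    [0.02, -0.05, 0, 0, 0, 0, 1],
    [0.04, -0.1, 0, 0, 0, 0, 1],
    [0.055, -0.15, -0.03, 0, 0, 0, 1],
    [0.065, -0.17, -0.07, 0, 0, 0, 1],
    [0.065, -0.17, -0.07, 0, 0, 0, 1],
    [0.065, -0.17, -0.07, 0, 0, 0, 1],
  ],
)

```text
clock: 3.45
ee_pos: [0.5358, -0.2475, 0.2627]
tool_rot: [0.141, 0.99, -0.0, 0.001]
force: [0.3, -0.0, 0.2]
gripper_width: 0.0855
gripper_force: 0.0
```

```bash
cat > b.py <<'E'
from h import *
o=telemetry.get_obs();print({k:np.round(o[k],4).tolist() for k in ('clock','ee_pos','tool_rot','force','gripper_width')})
V,U=np.mgrid[:480,:640]
for c in ('wrist','scene','side'):
    ci=camera_info(c);im,d=grab_frame(c);cv2.imwrite(f'pics/{c}1.png',im[:,:,::-1])
    if c=='wrist':print(ci)
    W=world(ci,U,V,d)
    for n,z in (('bottle_cap',.097),('bottle',0),('jar',0),('beaker',0)):
        print(c,n,[(round(float(q['p']),2),np.array(q['location'])*[640,480]//1,planez(ci,*(np.array(q['location'])*[640,480]),z).round(4)) for q in pinpoint(n,c)[:2]])
    m=(d>0)&(np.hypot(W[...,0]-.535,W[...,1]+.249)<.04)&(abs(W[...,2]-.106)<.004)
    if m.sum()>5:print(c,'captop',m.sum(),W[m].mean(0),cv2.minEnclosingCircle(W[m][:,:2].astype(np.float32)))
E
python3 b.py
```

```text
{'clock': 3.45, 'ee_pos': [0.5358, -0.2475, 0.2627], 'tool_rot': [0.1407, 0.9901, -0.0002, 0.0007], 'force': [0.3278, -0.0058, 0.2329], 'gripper_width': 0.0855}
{'fx': 401.5042368001429, 'fy': 401.5042368001429, 'cx': 322.888241364734, 'cy': 235.93053553390644, 'xyz': array([ 0.46996505, -0.22834805,  0.40498203]), 'attitude': array([0.79217452, 0.59504545, 0.08137606, 0.10843606])}
wrist bottle_cap [(0.91, array([320., 212.]), array([ 0.5338, -0.2492,  0.097 ]))]
wrist bottle [(0.63, array([317., 190.]), array([ 0.531 , -0.2519,  0.    ]))]
wrist jar [(0.75, array([346., 348.]), array([ 0.714, -0.271,  0.   ]))]
wrist beaker [(0.66, array([ 99., 253.]), array([ 0.5311, -0.4927,  0.    ]))]
wrist captop 2093 [ 0.53183384 -0.25067169  0.10555998] ((0.5323169827461243, -0.25111937522888184), 0.020806698128581047)
scene bottle_cap [(0.89, array([264., 235.]), array([ 0.5404, -0.2509,  0.097 ]))]
scene bottle [(0.97, array([271., 265.]), array([ 0.5372, -0.2451,  0.    ]))]
scene jar [(0.76, array([279., 342.]), array([ 0.7145, -0.2741,  0.    ]))]
scene beaker [(0.81, array([148., 295.]), array([ 0.5373, -0.4879,  0.    ]))]
scene captop 280 [ 0.53704594 -0.25062309  0.10533331] ((0.5363791584968567, -0.2502257525920868), 0.020810415968298912)
side bottle_cap [(0.81, array([371., 221.]), array([ 0.5336, -0.2648,  0.097 ]))]
side bottle [(0.93, array([366., 254.]), array([ 0.5315, -0.2473,  0.    ]))]
side jar [(0.89, array([303., 227.]), array([ 0.71  , -0.2626,  0.    ])), (0.25, array([314., 357.]), array([0.527 , 0.0522, 0.    ]))]
side beaker [(0.6, array([401., 191.]), array([ 0.5272, -0.4987,  0.    ]))]
side captop 177 [ 0.53195829 -0.24713815  0.10493464] ((0.5317615866661072, -0.24786147475242615), 0.020642144605517387)
```

>>> drive_tool(
  targets=[
    [-0.003, -0.0025, -0.05, 0, 0, 0, 1],
    [-0.003, -0.0025, -0.1, 0, 0, 0, 1],
    [-0.003, -0.0025, -0.14, 0, 0, 0, 1],
    [-0.003, -0.0025, -0.17, 0, 0, 0, 1],
    [-0.003, -0.0025, -0.185, 0, 0, 0, 1],
    [-0.003, -0.0025, -0.185, 0, 0, 0, 1],
  ],
  force=80,
)

```text
clock: 4.95
ee_pos: [0.5321, -0.2501, 0.0757]
tool_rot: [0.141, 0.99, 0.0, -0.001]
force: [0.1, 0.2, 0.3]
gripper_width: 0.0854
gripper_force: 0.0
```

>>> drive_tool(
  targets=[
    [0, 0, 0, 0, 0, 0, 0],
    [0, 0, 0, 0, 0, 0, 0],
    [0, 0, 0, 0, 0, 0, 0],
    [0, 0, 0, 0, 0, 0, 0],
    [0, 0, 0, 0, 0, 0, 0],
    [0, 0, 0, 0, 0, 0, 0],
    [0, 0, 0, 0, 0, 0, 0],
    [0, 0, 0, 0, 0, 0, 0],
  ],
  force=80,
)

```text
clock: 5.95
ee_pos: [0.5335, -0.2511, 0.0778]
tool_rot: [0.141, 0.99, -0.001, 0.001]
force: [0.0, -0.0, 6.1]
gripper_width: 0.0382
gripper_force: 80.7
```

>>> drive_tool(
  targets=[
    [0, 0, 0.01, 0, 0, 0, 0],
    [0, 0, 0.03, 0, 0, 0, 0],
    [0, 0, 0.08, 0, 0, 0, 0],
    [0, 0, 0.14, 0, 0, 0, 0],
    [0, 0.02, 0.19, 0, 0, 0, 0],
    [-0.01, 0.07, 0.23, 0, 0, 0, 0],
    [-0.02, 0.12, 0.25, 0, 0, 0, 0],
    [-0.03, 0.17, 0.25, 0, 0, 0, 0],
    [-0.03, 0.21, 0.25, 0, 0, 0, 0],
    [-0.03, 0.23, 0.25, 0, 0, 0, 0],
    [-0.03, 0.23, 0.25, 0, 0, 0, 0],
    [-0.03, 0.23, 0.25, 0, 0, 0, 0],
  ],
)

```text
clock: 7.45
ee_pos: [0.5023, -0.0209, 0.3267]
tool_rot: [0.141, 0.99, -0.0, 0.0]
force: [0.7, -0.7, -4.1]
gripper_width: 0.0383
gripper_force: 81.2
```

```bash
cat > c.py <<'E'
from h import *
import sys
o=telemetry.get_obs();print({k:np.round(o[k],4).tolist() for k in ('clock','ee_pos','tool_rot','force','moment','gripper_width')})
V,U=np.mgrid[:480,:640]
for c in ('wrist','scene','side'):
    ci=camera_info(c);im,d=grab_frame(c);cv2.imwrite(f'pics/{c}{sys.argv[1]}.png',im[:,:,::-1])
    W=world(ci,U,V,d)
    for n,z in (('clamp_mouth',.185),('clamp_seat',.11),('clamp_pad',.108),('clamp',.105)):
        print(c,n,[(round(float(q['p']),2),np.array(q['location'])*[640,480]//1,planez(ci,*(np.array(q['location'])*[640,480]),z).round(4)) for q in pinpoint(n,c)[:2]])
    m=(d>0)&(np.hypot(W[...,0]-.511,W[...,1]-.096)<.05)&(W[...,2]>.16)&(W[...,2]<.187)
    if m.sum()>5:print(c,'tips',m.sum(),W[m].mean(0),cv2.minEnclosingCircle(W[m][:,:2].astype(np.float32)))
    e=o['ee_pos']
    m=(d>0)&(np.hypot(W[...,0]-e[0],W[...,1]-e[1])<.045)&(W[...,2]>e[2]-.07)&(W[...,2]<e[2]-.02)
    if m.sum()>5:print(c,'held',m.sum(),W[m].mean(0),cv2.minEnclosingCircle(W[m][:,:2].astype(np.float32)))
    for n in ('bottle','bottle_cap'):
        print(c,n,[(round(float(q['p']),2),planez(ci,*(np.array(q['location'])*[640,480]),e[2]-.078+(.097 if 'cap' in n else 0)).round(4)) for q in pinpoint(n,c)[:2]])
E
python3 c.py 2
```

```text
{'clock': 7.45, 'ee_pos': [0.5023, -0.0209, 0.3267], 'tool_rot': [0.1411, 0.99, -0.0003, 0.0001], 'force': [0.6957, -0.6684, -4.1239], 'moment': [-0.0224, 0.0024, -0.0383], 'gripper_width': 0.0383}
wrist clamp_mouth [(0.96, array([481., 187.]), array([0.5097, 0.094 , 0.185 ]))]
wrist clamp_seat [(0.69, array([450., 175.]), array([0.5108, 0.095 , 0.11  ]))]
wrist clamp_pad [(0.57, array([450., 177.]), array([0.5126, 0.0953, 0.108 ]))]
wrist clamp [(0.57, array([450., 173.]), array([0.51  , 0.0964, 0.105 ]))]
wrist tips 1602 [0.50717668 0.09368759 0.17787363] ((0.509530246257782, 0.0947459414601326), 0.037671610713005066)
wrist held 1955 [ 0.47654321 -0.01374909  0.2873982 ] ((0.49251461029052734, -0.01805228553712368), 0.02849915437400341)
wrist bottle [(0.73, array([ 0.4995, -0.0212,  0.2487])), (0.67, array([ 0.5544, -0.0345,  0.2487]))]
wrist bottle_cap [(0.77, array([ 0.5026, -0.0198,  0.3457]))]
scene clamp_mouth [(0.8, array([433., 153.]), array([0.5158, 0.0958, 0.185 ])), (0.73, array([378., 135.]), array([0.4286, 0.0158, 0.185 ]))]
scene clamp_seat [(0.69, array([427., 181.]),
[... 625 characters left out ...]
.63, array([313., 327.]), array([0.5084, 0.0907, 0.185 ])), (0.36, array([316., 355.]), array([0.4833, 0.1348, 0.185 ]))]
side clamp_seat [(0.64, array([311., 351.]), array([0.5107, 0.0955, 0.11  ]))]
side clamp_pad [(0.84, array([310., 354.]), array([0.5106, 0.1012, 0.108 ]))]
side clamp [(0.95, array([312., 355.]), array([0.508 , 0.0993, 0.105 ]))]
side tips 302 [0.50733891 0.10072156 0.17579851] ((0.5094732642173767, 0.09706880152225494), 0.03730316087603569)
side held 662 [0.49354464 0.00317832 0.28321178] ((0.5012720823287964, -0.016791105270385742), 0.03003775328397751)
side bottle [(0.65, array([ 0.5022, -0.0119,  0.2487]))]
side bottle_cap [(0.69, array([ 0.5017, -0.0198,  0.3457]))]
```

>>> drive_tool(
  targets=[
    [0.001, 0.03, 0, 0, 0, 0, 0],
    [0.004, 0.07, 0, 0, 0, 0, 0],
    [0.0075, 0.1, -0.01, 0, 0, 0, 0],
    [0.0075, 0.1155, -0.03, 0, 0, 0, 0],
    [0.0075, 0.1155, -0.045, 0, 0, 0, 0],
    [0.0075, 0.1155, -0.052, 0, 0, 0, 0],
    [0.0075, 0.1155, -0.052, 0, 0, 0, 0],
    [0.0075, 0.1155, -0.052, 0, 0, 0, 0],
  ],
)

```text
clock: 9.5
ee_pos: [0.5105, 0.0946, 0.2752]
tool_rot: [0.141, 0.99, 0.0, 0.001]
force: [-0.6, -0.2, -3.5]
gripper_width: 0.0376
gripper_force: 81.5
```

```bash
python3 c.py 3
python3 - <<'E'
import cv2,numpy as np
s=cv2.imread('pics/scene3.png')[70:250,340:540];d=cv2.imread('pics/side3.png')[240:440,220:420];w=cv2.imread('pics/wrist3.png')
a=cv2.resize(s,(400,300));b=cv2.resize(d,(400,300))
cv2.imwrite('pics/m3.png',np.vstack([np.hstack([a,b]),np.hstack([cv2.resize(w,(400,300)),np.zeros((300,400,3),np.uint8)])]))
E
```

```text
{'clock': 9.5, 'ee_pos': [0.5105, 0.0946, 0.2752], 'tool_rot': [0.1414, 0.99, 0.0, 0.0007], 'force': [-0.5748, -0.2238, -3.4819], 'moment': [-0.0229, 0.0324, 0.0331], 'gripper_width': 0.0376}
wrist clamp_mouth []
wrist clamp_seat []
wrist clamp_pad [(0.93, array([323., 211.]), array([0.5088, 0.0955, 0.108 ]))]
wrist clamp [(0.67, array([320., 216.]), array([0.5122, 0.092 , 0.105 ]))]
wrist tips 865 [0.48884389 0.10676444 0.17780181] ((0.5053731799125671, 0.09483153373003006), 0.03698793798685074)
wrist held 1967 [0.48474403 0.10174072 0.23602617] ((0.500959575176239, 0.09731656312942505), 0.028633037582039833)
wrist bottle [(0.71, array([0.51  , 0.0961, 0.1972]))]
wrist bottle_cap [(0.68, array([0.5102, 0.0955, 0.2942])), (0.63, array([0.4703, 0.106 , 0.2942]))]
scene clamp_mouth [(0.91, array([431., 151.]), array([0.5071, 0.0944, 0.185 ]))]
scene clamp_seat [(0.7, array([426., 181.]), array([0.5111, 0.0928, 0.11  ]))]
scene clamp_pad [(0.87, array([427., 185.]), array([0.5202, 0.091 , 0.108 ]))]
scene clamp [(0.64, array([427., 183.]), array([0.5117, 0.0954, 0.105 ]))]
scene tips 19
[... 402 characters left out ...]
[313., 330.]), array([0.5071, 0.0958, 0.185 ]))]
side clamp_seat [(0.95, array([311., 352.]), array([0.5096, 0.0987, 0.11  ]))]
side clamp_pad [(0.7, array([310., 354.]), array([0.511 , 0.1003, 0.108 ]))]
side clamp [(0.68, array([314., 356.]), array([0.5031, 0.0996, 0.105 ]))]
side tips 195 [0.49948783 0.11303801 0.17366755] ((0.5092425346374512, 0.09846299886703491), 0.03729436546564102)
side held 589 [0.4989045  0.11780187 0.23183306] ((0.5073315501213074, 0.10097141563892365), 0.02971643954515457)
side bottle [(0.74, array([0.5919, 0.1359, 0.1972])), (0.71, array([0.5121, 0.0966, 0.1972]))]
side bottle_cap [(0.87, array([0.5096, 0.0935, 0.2942])), (0.71, array([0.4803, 0.1494, 0.2942]))]
```

View pics/m3.png

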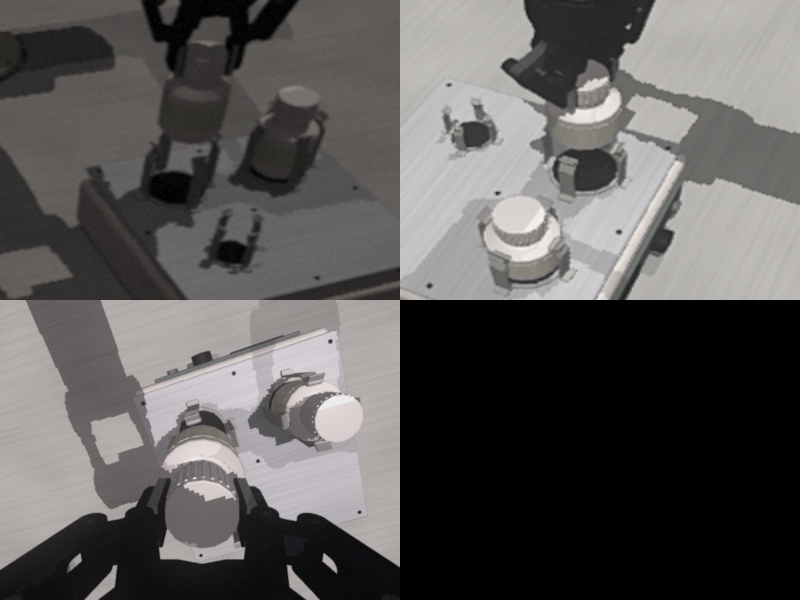

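The bottle hangs centred over the empty large clamp in all three views; the full clamp and the small clamp stand clear of it. I press down in small steps.

>>> drive_tool(
  targets=[
    [0, 0, -0.005, 0, 0, 0, 0],
    [0, 0, -0.01, 0, 0, 0, 0],
    [0, 0, -0.014, 0, 0, 0, 0],
    [0, 0, -0.017, 0, 0, 0, 0],
    [0, 0, -0.019, 0, 0, 0, 0],
    [0, 0, -0.021, 0, 0, 0, 0],
    [0, 0, -0.023, 0, 0, 0, 0],
  ],
)

```text
clock: 11.42
ee_pos: [0.5106, 0.095, 0.2527]
tool_rot: [0.141, 0.99, 0.0, 0.001]
force: [-1.2, -0.2, 5.9]
gripper_width: 0.0384
gripper_force: 81.9
```

>>> drive_tool(
  targets=[
    [0, 0, -0.001, 0, 0, 0, 0],
    [0, 0, -0.002, 0, 0, 0, 0],
    [0, 0, -0.003, 0, 0, 0, 0],
    [0, 0, -0.004, 0, 0, 0, 0],
  ],
)

```text
clock: 11.92
ee_pos: [0.5112, 0.0951, 0.2494]
tool_rot: [0.141, 0.99, 0.0, 0.002]
force: [-0.4, 0.2, 6.6]
gripper_width: 0.0381
gripper_force: 82.2
```

>>> drive_tool(
  targets=[
    [0, 0, -0.001, 0, 0, 0, 0],
    [0, 0, -0.002, 0, 0, 0, 0],
    [0, 0, -0.003, 0, 0, 0, 0],
    [0, 0, -0.004, 0, 0, 0, 0],
    [0, 0, -0.005, 0, 0, 0, 0],
    [0, 0, -0.006, 0, 0, 0, 0],
    [0, 0, -0.008, 0, 0, 0, 0],
  ],
)

```text
clock: 12.8
ee_pos: [0.5098, 0.0952, 0.2388]
tool_rot: [0.141, 0.99, -0.0, -0.0]
force: [0.9, -0.2, -0.6]
gripper_width: 0.0384
gripper_force: 82.3
```

>>> drive_tool(
  targets=[
    [0, 0, -0.004, 0, 0, 0, 0],
    [0, 0, -0.009, 0, 0, 0, 0],
    [0, 0, -0.014, 0, 0, 0, 0],
    [0, 0, -0.019, 0, 0, 0, 0],
    [0, 0, -0.024, 0, 0, 0, 0],
    [0, 0, -0.028, 0, 0, 0, 0],
    [0, 0, -0.032, 0, 0, 0, 0],
    [0, 0, -0.034, 0, 0, 0, 0],
    [0, 0, -0.034, 0, 0, 0, 0],
  ],
)

```text
clock: 13.92
ee_pos: [0.5098, 0.0952, 0.2047]
tool_rot: [0.141, 0.99, -0.0, -0.0]
force: [0.8, 0.4, -5.3]
gripper_width: 0.0381
gripper_force: 82.0
```

>>> drive_tool(
  targets=[
    [0, 0, -0.003, 0, 0, 0, 0],
    [0, 0, -0.006, 0, 0, 0, 0],
    [0, 0, -0.009, 0, 0, 0, 0],
    [0, 0, -0.0105, 0, 0, 0, 0],
    [0, 0, -0.0105, 0, 0, 0, 0],
  ],
)

```text
clock: 14.55
ee_pos: [0.5098, 0.0951, 0.1944]
tool_rot: [0.141, 0.99, -0.0, -0.0]
force: [-0.3, 0.5, -4.5]
gripper_width: 0.0378
gripper_force: 82.0
```

>>> drive_tool(
  targets=[
    [0, 0, -0.0005, 0, 0, 0, 0],
    [0, 0, -0.001, 0, 0, 0, 0],
    [0, 0, -0.0015, 0, 0, 0, 0],
  ],
)

```text
clock: 14.92
ee_pos: [0.5101, 0.0951, 0.1935]
tool_rot: [0.141, 0.99, -0.0, 0.0]
force: [0.1, 0.0, -1.0]
gripper_width: 0.0382
gripper_force: 81.9
```

>>> drive_tool(
  targets=[
    [0, 0, -0.0005, 0, 0, 0, 0],
    [0, 0, -0.001, 0, 0, 0, 0],
    [0, 0, -0.0015, 0, 0, 0, 0],
  ],
)

```text
clock: 15.3
ee_pos: [0.5086, 0.0952, 0.1896]
tool_rot: [0.141, 0.99, -0.0, -0.002]
force: [1.1, 0.1, -11.9]
gripper_width: 0.0378
gripper_force: 81.3
```

>>> drive_tool(
  targets=[
    [0, 0, -0.0005, 0, 0, 0, 0],
    [0, 0, -0.001, 0, 0, 0, 0],
  ],
)

```text
clock: 15.55
ee_pos: [0.509, 0.0952, 0.1895]
tool_rot: [0.141, 0.99, -0.0, -0.001]
force: [0.1, 0.7, -13.7]
gripper_width: 0.0379
gripper_force: 81.5
```

>>> drive_tool(
  targets=[
    [0, 0, -0.001, 0, 0, 0, 0],
  ],
)

```text
clock: 15.68
ee_pos: [0.5095, 0.0952, 0.1892]
tool_rot: [0.141, 0.99, -0.0, -0.001]
force: [-0.2, 0.4, -11.9]
gripper_width: 0.0378
gripper_force: 81.5
```

>>> drive_tool(
  targets=[
    [0, 0, -0.0005, 0, 0, 0, 0],
  ],
)

```text
clock: 15.8
ee_pos: [0.5097, 0.0952, 0.1891]
tool_rot: [0.141, 0.99, -0.0, -0.0]
force: [0.0, -0.4, -12.5]
gripper_width: 0.038
gripper_force: 81.5
```

>>> drive_tool(
  targets=[
    [0, 0, -0.0005, 0, 0, 0, 0],
    [0, 0, -0.001, 0, 0, 0, 0],
  ],
)

```text
clock: 16.05
ee_pos: [0.5101, 0.0951, 0.1887]
tool_rot: [0.141, 0.99, -0.0, 0.0]
force: [-1.1, -0.2, -9.0]
gripper_width: 0.0378
gripper_force: 81.5
```

>>> drive_tool(
  targets=[
    [0, 0, -0.0005, 0, 0, 0, 0],
    [0, 0, -0.0005, 0, 0, 0, 0],
  ],
)

```text
clock: 16.3
ee_pos: [0.5104, 0.0951, 0.1886]
tool_rot: [0.141, 0.99, -0.0, 0.001]
force: [-1.4, -0.0, -6.7]
gripper_width: 0.0381
gripper_force: 81.4
```

>>> drive_tool(
  targets=[
    [0, 0, -0.0005, 0, 0, 0, 0],
    [0, 0, -0.001, 0, 0, 0, 0],
    [0, 0, -0.0015, 0, 0, 0, 0],
    [0, 0, -0.0015, 0, 0, 0, 0],
  ],
)

```text
clock: 16.8
ee_pos: [0.5109, 0.0952, 0.1878]
tool_rot: [0.141, 0.99, 0.0, 0.001]
force: [-1.3, 1.2, 5.0]
gripper_width: 0.0379
gripper_force: 82.7
```

>>> drive_tool(
  targets=[
    [0, 0, -0.0005, 0, 0, 0, 0],
    [0, 0, -0.001, 0, 0, 0, 0],
    [0, 0, -0.001, 0, 0, 0, 0],
  ],
)

```text
clock: 17.18
ee_pos: [0.5111, 0.0951, 0.1878]
tool_rot: [0.141, 0.99, 0.0, 0.002]
force: [-3.7, -0.7, 10.6]
gripper_width: 0.0378
gripper_force: 83.5
```

Home: TCP at 0.1878, i.e. the underside is at 0.110, and the tool no longer sinks under 10 N. Now the slow pull.

>>> drive_tool(
  targets=[
    [0, 0, 0.0005, 0, 0, 0, 0],
    [0, 0, 0.001, 0, 0, 0, 0],
    [0, 0, 0.0015, 0, 0, 0, 0],
    [0, 0, 0.002, 0, 0, 0, 0],
    [0, 0, 0.0025, 0, 0, 0, 0],
    [0, 0, 0.0025, 0, 0, 0, 0],
  ],
)

```text
clock: 17.92
ee_pos: [0.5104, 0.0952, 0.1879]
tool_rot: [0.141, 0.99, 0.0, 0.001]
force: [1.6, 1.1, 2.2]
gripper_width: 0.0383
gripper_force: 82.7
```

>>> drive_tool(
  targets=[
    [0, 0, 0.0003, 0, 0, 0, 0],
    [0, 0, 0.0006, 0, 0, 0, 0],
    [0, 0, 0.0009, 0, 0, 0, 0],
    [0, 0, 0.0009, 0, 0, 0, 0],
  ],
)

```text
clock: 18.42
ee_pos: [0.5092, 0.0951, 0.1879]
tool_rot: [0.141, 0.99, -0.0, -0.001]
force: [0.8, 0.3, -2.9]
gripper_width: 0.0376
gripper_force: 82.5
```

>>> drive_tool(
  targets=[
    [0, 0, 0.0004, 0, 0, 0, 0],
    [0, 0, 0.0008, 0, 0, 0, 0],
    [0, 0, 0.0012, 0, 0, 0, 0],
    [0, 0, 0.0016, 0, 0, 0, 0],
    [0, 0, 0.0016, 0, 0, 0, 0],
  ],
)

```text
clock: 19.05
ee_pos: [0.5091, 0.0952, 0.1889]
tool_rot: [0.141, 0.99, -0.0, -0.001]
force: [3.1, 0.4, -17.3]
gripper_width: 0.0381
gripper_force: 81.9
```

>>> drive_tool(
  targets=[
    [0, 0, 0.0003, 0, 0, 0, 0],
    [0, 0, 0.0006, 0, 0, 0, 0],
    [0, 0, 0.0006, 0, 0, 0, 0],
  ],
)

```text
clock: 19.42
ee_pos: [0.5088, 0.0952, 0.1896]
tool_rot: [0.141, 0.99, -0.0, -0.002]
force: [1.7, -0.4, -21.5]
gripper_width: 0.038
gripper_force: 82.5
```

>>> drive_tool(
  targets=[
    [0, 0, -0.0006, 0, 0, 0, 0],
  ],
)

```text
clock: 19.55
ee_pos: [0.509, 0.0952, 0.1896]
tool_rot: [0.141, 0.99, -0.0, -0.001]
force: [-0.8, 0.9, -19.3]
gripper_width: 0.038
gripper_force: 82.4
```

>>> drive_tool(
  targets=[
    [0, 0, -0.0001, 0, 0, 0, 0],
    [0, 0, -0.0001, 0, 0, 0, 0],
  ],
)

```text
clock: 19.8
ee_pos: [0.5093, 0.0952, 0.1898]
tool_rot: [0.141, 0.99, -0.0, -0.001]
force: [-1.7, 0.4, -21.4]
gripper_width: 0.0378
gripper_force: 82.4
```

>>> drive_tool(
  targets=[
    [0, 0, -0.0005, 0, 0, 0, 0],
    [0, 0, -0.0005, 0, 0, 0, 0],
  ],
)

```text
clock: 20.05
ee_pos: [0.51, 0.0952, 0.1898]
tool_rot: [0.141, 0.99, 0.0, 0.0]
force: [-0.9, -0.1, -20.2]
gripper_width: 0.0382
gripper_force: 82.4
```

>>> drive_tool(
  targets=[
    [0, 0, -0.0004, 0, 0, 0, 0],
    [0, 0, -0.0004, 0, 0, 0, 0],
  ],
)

```text
clock: 20.3
ee_pos: [0.5103, 0.0952, 0.1897]
tool_rot: [0.141, 0.99, 0.0, 0.0]
force: [-0.9, 0.2, -18.1]
gripper_width: 0.0376
gripper_force: 82.4
```

>>> drive_tool(
  targets=[
    [0, 0, 0, 0, 0, 0, 0],
    [0, 0, 0, 0, 0, 0, 0],
  ],
)

```text
clock: 20.55
ee_pos: [0.5103, 0.0952, 0.1897]
tool_rot: [0.141, 0.99, 0.0, 0.0]
force: [-0.4, -0.1, -16.0]
gripper_width: 0.0381
gripper_force: 82.4
```

>>> drive_tool(
  targets=[
    [0, 0, 0.0004, 0, 0, 0, 0],
    [0, 0, 0.0004, 0, 0, 0, 0],
  ],
)

```text
clock: 20.8
ee_pos: [0.5102, 0.0952, 0.1898]
tool_rot: [0.141, 0.99, 0.0, 0.0]
force: [0.3, 0.9, -17.7]
gripper_width: 0.0378
gripper_force: 82.4
```

>>> drive_tool(
  targets=[
    [0, 0, 0.0001, 0, 0, 0, 0],
    [0, 0, 0.0001, 0, 0, 0, 0],
    [0, 0, 0.0001, 0, 0, 0, 0],
  ],
)

```text
clock: 21.18
ee_pos: [0.5101, 0.0951, 0.1898]
tool_rot: [0.141, 0.99, 0.0, 0.0]
force: [1.4, 0.8, -18.4]
gripper_width: 0.038
gripper_force: 82.4
```

>>> drive_tool(
  targets=[
    [0, 0, 0, 0, 0, 0, 0],
    [0, 0, 0, 0, 0, 0, 0],
    [0, 0, 0, 0, 0, 0, 0],
  ],
)

```text
clock: 21.55
ee_pos: [0.51, 0.0952, 0.1898]
tool_rot: [0.141, 0.99, 0.0, 0.0]
force: [2.2, 0.3, -18.6]
gripper_width: 0.0379
gripper_force: 82.4
```

>>> drive_tool(
  targets=[
    [0, 0, 0, 0, 0, 0, 0],
    [0, 0, 0, 0, 0, 0, 0],
    [0, 0, 0, 0, 0, 0, 0],
  ],
)

```text
clock: 21.92
ee_pos: [0.5099, 0.0952, 0.1898]
tool_rot: [0.141, 0.99, 0.0, -0.0]
force: [1.8, -0.1, -18.9]
gripper_width: 0.0378
gripper_force: 82.4
```

>>> drive_tool(
  targets=[
    [0, 0, -0.0001, 0, 0, 0, 0],
    [0, 0, -0.0001, 0, 0, 0, 0],
    [0, 0, -0.0005, 0, 0, 0, 0],
    [0, 0, -0.0009, 0, 0, 0, 0],
    [0, 0, -0.0013, 0, 0, 0, 0],
    [0, 0, -0.0016, 0, 0, 0, 0],
  ],
)

```text
clock: 22.68
ee_pos: [0.5103, 0.0951, 0.1888]
tool_rot: [0.141, 0.99, -0.0, 0.001]
force: [-1.2, -0.7, -11.0]
gripper_width: 0.0376
gripper_force: 82.6
```

>>> drive_tool(
  targets=[
    [0, 0, -0.0003, 0, 0, 0, 0],
    [0, 0, -0.0003, 0, 0, 0, 0],
  ],
)

```text
clock: 22.92
ee_pos: [0.5104, 0.095, 0.1887]
tool_rot: [0.141, 0.99, -0.0, 0.001]
force: [-1.1, -0.3, -8.1]
gripper_width: 0.038
gripper_force: 83.0
```

>>> drive_tool(
  targets=[
    [0, 0, -0.0004, 0, 0, 0, 0],
    [0, 0, -0.0007, 0, 0, 0, 0],
    [0, 0, -0.0007, 0, 0, 0, 0],
    [0, 0, -0.0007, 0, 0, 0, 0],
  ],
)

```text
clock: 23.42
ee_pos: [0.5106, 0.0952, 0.1879]
tool_rot: [0.141, 0.99, 0.0, 0.001]
force: [1.2, -0.6, -3.2]
gripper_width: 0.0377
gripper_force: 83.5
```

>>> drive_tool(
  targets=[
    [0, 0, -0.0003, 0, 0, 0, 0],
    [0, 0, -0.0003, 0, 0, 0, 0],
  ],
)

```text
clock: 23.68
ee_pos: [0.5107, 0.0952, 0.1879]
tool_rot: [0.141, 0.99, 0.0, 0.001]
force: [-0.9, 0.1, 0.9]
gripper_width: 0.0378
gripper_force: 84.1
```

>>> drive_tool(
  targets=[
    [0, 0, -0.0004, 0, 0, 0, 0],
    [0, 0, -0.0004, 0, 0, 0, 0],
  ],
)

```text
clock: 23.92
ee_pos: [0.5107, 0.0951, 0.1878]
tool_rot: [0.141, 0.99, 0.0, 0.001]
force: [-1.0, -0.2, 6.6]
gripper_width: 0.0377
gripper_force: 84.8
```

>>> drive_tool(
  targets=[
    [0, 0, 0, 0, 0, 0, 0.7],
    [0, 0, 0, 0, 0, 0, 1],
    [0, 0, 0, 0, 0, 0, 1],
    [0, 0, 0, 0, 0, 0, 1],
    [0, 0, 0, 0, 0, 0, 1],
    [0, 0, 0, 0, 0, 0, 1],
  ],
)

```text
clock: 24.68
ee_pos: [0.51, 0.0951, 0.1865]
tool_rot: [0.141, 0.99, -0.0, 0.0]
force: [0.2, 0.5, 0.3]
gripper_width: 0.0852
gripper_force: 0.0
```

>>> drive_tool(
  targets=[
    [0, 0, 0.01, 0, 0, 0, 1],
    [0, 0, 0.03, 0, 0, 0, 1],
    [0, 0, 0.07, 0, 0, 0, 1],
    [0, 0, 0.12, 0, 0, 0, 1],
    [0, -0.04, 0.16, 0, 0, 0, 1],
    [0, -0.09, 0.16, 0, 0, 0, 1],
    [0, -0.14, 0.16, 0, 0, 0, 1],
    [0, -0.14, 0.16, 0, 0, 0, 1],
    [0, -0.14, 0.16, 0, 0, 0, 1],
  ],
)

```text
clock: 25.8
ee_pos: [0.51, -0.0444, 0.347]
tool_rot: [0.141, 0.99, 0.0, 0.0]
force: [0.3, 0.8, 0.2]
gripper_width: 0.0857
gripper_force: 0.0
```

Run:
```python
from h import *
V,U=np.mgrid[:480,:640];ims=[]
for c in ('wrist','scene','side'):
    ci=camera_info(c);im,d=grab_frame(c);W=world(ci,U,V,d)
    if c!='wrist':
        b=(slice(70,250),slice(340,580)) if c=='scene' else (slice(240,450),slice(190,470));ims.append(cv2.resize(im[b],(400,300)))
    for n,x,y in (('bottle',.5105,.0955),):
        m=(d>0)&(np.hypot(W[...,0]-x,W[...,1]-y)<.03)&(W[...,2]>.208)&(W[...,2]<.24)
        print(c,n,m.sum(),m.sum() and (np.median(W[m],0).round(4),np.percentile(W[m][:,2],[50,90])))
    m=(d>0)&(np.hypot(W[...,0]-.62,W[...,1]-.2)<.16)&(np.hypot(W[...,0]-.5105,W[...,1]-.0955)>.05)&(W[...,2]>.208)&(W[...,2]<.24)
    print(c,'full',m.sum(),m.sum() and (np.median(W[m],0).round(4),np.percentile(W[m][:,2],[50,90])))
cv2.imwrite('pics/end.png',np.hstack(ims)[:,:,::-1])
```

```text
wrist bottle 2957 (array([0.5088, 0.0934, 0.2156]), array([0.21556397, 0.21645789]))
wrist full 0 0
scene bottle 284 (array([0.5174, 0.0939, 0.215 ]), array([0.21497609, 0.21656397]))
scene full 266 (array([0.5136, 0.2088, 0.215 ]), array([0.21496542, 0.21680271]))
side bottle 454 (array([0.5089, 0.099 , 0.2149]), array([0.21487651, 0.21627111]))
side full 596 (array([0.5055, 0.2141, 0.2148]), array([0.2148452 , 0.21631381]))
```

View pics/end.png

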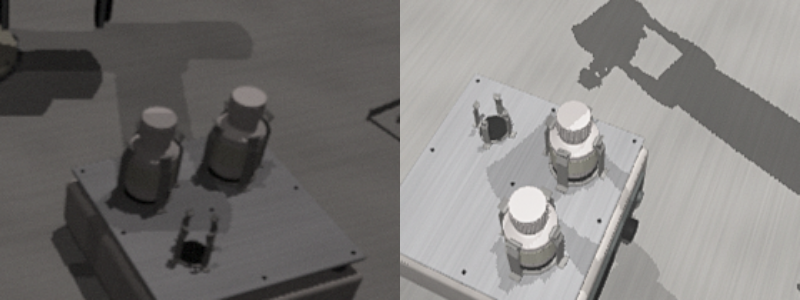

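Both bottles stand upright in their clamps with cap tops at the same height, 216 mm, so the loaded one is fully home. The gripper is clear.

```bash
python3 -c "
from bench import r
print(r.close_job())"
```

```text
the job is handed in; nothing more can be done
None
```

The bottle is fully home in the empty large clamp and passed the pull test, held at about 15 N over its weight for just over a second, but before that hold the wrist reading briefly overshot to 21.5 N including the bottle's weight (about 18 N net), which breaks the 20 N limit if the limit includes the weight; I let go, left the other items untouched and handed the job in.

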